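# Square up a row of fresh soap bars and lock it with the keeper rail

## Task

Four fresh soap bars stand askew on the slatted curing board. Take the loose keeper rail by its upright grip and, touching the soap with nothing else, push the bars back with its straight face until all four are pressed flush against the back strip at the same moment; press the whole row evenly and gently for a second, as fresh soap dents. Then lower the rail, about centred, right down into the two notches of the board's side cheeks, so that it keeps the row straight, and let go of it; leave the stamp, the pot and the cup alone.

Things in the scene. Friction and masses are not known exactly. Their poses are not given: they have to be found in the camera images.
- curing_board: Fixed slatted pine board with oak edges, 210 (x) x 338 (y) mm; origin under its centre on the bench, z up, +x towards its back strip. Slats' top at z = 16 mm. Two side cheeks, 14 mm thick, run along x at y = +152 and -152 mm (x from -95 to 85.6 mm), tops at z = 32 mm; the bars stand between them. Each cheek has a notch (see keeper_home).
- back_strip (a point): Middle of the inner face of the board's straight rigid oak back strip, at the slats (x = 85.6, y = 0, z = 16 mm of the board, axes as its); the strip runs along y, top at z = 42 mm. Fresh soap grips oak: a skewed bar pinched between rail and strip can bind on two opposite corners. The rail drawn lightly along y turns it square (towards +y if it is skewed counterclockwise seen from above, else -y).
- keeper_home (a point): Where the rail's origin comes when it is seated in both notches against a flush row: x = 5, y = 0, z = 18 mm of the board, axes as the board's. The notches are open at the top and cut straight through the cheeks in y, 19 mm wide (x = -4.5 to 14.5 mm of the board), floor at z = 18 mm, 14 mm below the cheeks' tops, with 5 mm 45-degree lead-ins at the mouth.
- keeper_rail: Loose straight oak rail, 16 (x) x 345 (y) x 30 (z) mm, 0.22 kg, standing on its narrow edge on the bench; origin at the centre of its underside, y along it, z up; same either way round. Dark upright grip in the middle of its top, 16 mm thick (x), 74 wide (y), z = 28 to 76 mm. With its underside 33 to 36 mm above the bench it clears the cheeks and bears on the bars' upper part.
- soap_1: Loose cream soap bar, one of four in a row along the board's y in any order, 72.6 (x, front to back) x 53.5 (y) x 30 (z) mm, about 0.1 kg, flat on the slats; origin at the centre of its underside, z up. Flush with the back strip its origin is at x = 49.3 mm of the board. Over 20 N from the rail dents it; in the pressed row each should feel 1 N or more. Only the rail may touch it.
- soap_2: Loose cream soap bar, one of four in a row along the board's y in any order, 72.6 (x, front to back) x 53.5 (y) x 30 (z) mm, about 0.1 kg, flat on the slats; origin at the centre of its underside, z up. Flush with the back strip its origin is at x = 49.3 mm of the board. Over 20 N from the rail dents it; in the pressed row each should feel 1 N or more. Only the rail may touch it.
- soap_3: Loose cream soap bar, one of four in a row along the board's y in any order, 72.6 (x, front to back) x 53.5 (y) x 30 (z) mm, about 0.1 kg, flat on the slats; origin at the centre of its underside, z up. Flush with the back strip its origin is at x = 49.3 mm of the board. Over 20 N from the rail dents it; in the pressed row each should feel 1 N or more. Only the rail may touch it.
- soap_4: Loose cream soap bar, one of four in a row along the board's y in any order, 72.6 (x, front to back) x 53.5 (y) x 30 (z) mm, about 0.1 kg, flat on the slats; origin at the centre of its underside, z up. Flush with the back strip its origin is at x = 49.3 mm of the board. Over 20 N from the rail dents it; in the pressed row each should feel 1 N or more. Only the rail may touch it.
- soap_stamp: Turned wooden soap stamp, 39 x 39 x 60 mm, upright on the bench right of the board; origin at the centre of its underside. Bystander.
- mica_pot: Pot of pink powder with white lid, 73 mm across, 65 mm high, on the bench right of the board; origin at the centre of its underside. Bystander.
- porcelain_cup: White porcelain cup with a handle, 88 x 110 x 61 mm, on the bench behind left; origin at the centre of its underside. Bystander.
There are look-alikes about, which are no part of the job. Leave any black look-alike of the soap_4 alone. Leave any turquoise look-alike of the soap_3 alone.

How it is judged (in metres and radians):
On the way:
1. the rail presses all four bars at once, each with 1 N or more, while each is within 1.5 mm of the back strip and square to it within about 1 degree, for half a second (contact force between keeper_rail and soap_1 above 1 N and contact force between keeper_rail and soap_2 above 1 N and contact force between keeper_rail and soap_3 above 1 N and contact force between keeper_rail and soap_4 above 1 N and x of each of soap_1, soap_2, soap_3, soap_4 in the frame of keeper_home above 0.0428 m and angle between the x axis of each of soap_1, soap_2, soap_3, soap_4 and the x axis of keeper_home, either way round below 0.02 rad), for 0.5 s.
At the end, for the whole second after the job is handed in: All four bars lie flat on the slats within 1.5 mm of the back strip and square to it within about 1 degree; the rail rests upright in both notches, within 3 mm of their floor, within 4 mm of its home line and 20 mm of centre lengthwise, square to 2 degrees, still (x of each of soap_1, soap_2, soap_3, soap_4 in the frame of keeper_home above 0.0428 m and z of each of soap_1, soap_2, soap_3, soap_4 in the frame of keeper_home below 0.001 m and angle between each of soap_1, soap_2, soap_3, soap_4's own z axis and vertical below 0.05 rad and angle between the x axis of each of soap_1, soap_2, soap_3, soap_4 and the x axis of keeper_home, either way round below 0.02 rad and z of keeper_rail in the frame of keeper_home below 0.003 m and x of keeper_rail in the frame of keeper_home between -0.004 and 0.004 m and y of keeper_rail in the frame of keeper_home between -0.02 and 0.02 m and angle between the x axis of keeper_rail and the x axis of keeper_home, either way round below 0.035 rad and angle between keeper_rail's own z axis and vertical below 0.06 rad and linear speed of keeper_rail below 0.01 m/s); the robot touches nothing.
It fails at once if a bar is pressed by the rail with more than 20 N (dented) (contact force between keeper_rail and soap_1 above 20 N or contact force between keeper_rail and soap_2 above 20 N or contact force between keeper_rail and soap_3 above 20 N or contact force between keeper_rail and soap_4 above 20 N).
It fails at once if the fingers or the arm touch a bar (contact force between any of the arm, the fingers and soap_1 above 0.5 N or contact force between any of the arm, the fingers and soap_2 above 0.5 N or contact force between any of the arm, the fingers and soap_3 above 0.5 N or contact force between any of the arm, the fingers and soap_4 above 0.5 N).
It fails at once if the wooden soap stamp is moved by more than 15 mm (distance of soap_stamp from where it was at the start of the episode above 0.015 m).
It fails at once if the pot of pink powder is moved by more than 15 mm (distance of mica_pot from where it was at the start of the episode above 0.015 m).
It fails at once if the porcelain cup is moved by more than 15 mm (distance of porcelain_cup from where it was at the start of the episode above 0.015 m).
It also fails if it takes over 70 s, if anything falls off the work surface, if the arm or the gripper's body presses on something with over 40 N, if the wrist force passes 120 N, or if a joint passes its speed limit or range.

## Robot

A 6-joint arm with a two-finger parallel gripper is mounted at the origin on a cart in front of the work surface, level with it; the furniture and walls round the work are solid. World frame = base frame: x ahead of the robot, y to its left, z up, the work surface at z = 0. Lengths are in m, angles in degrees, forces in N, time in s.
With the tool pointing down it reaches from about 0.4 to 0.825 m from the base axis. Payload 7 kg.
Tool frame: the origin (TCP) lies midway between the tips of the shut fingers; the grasp point (between the pads) lies 19 mm behind it; z points along the fingers, y is the line along which they close (so a half turn about z gives the same grasp; the last joint's range is limited). The gripper opens to 88 mm and grips with 3 to 60 N. Pads are 19 mm wide; open, the fingers measure 130 mm over their backs; the gripper's body (78 mm by 193 mm) begins 47 mm behind the grasp point.
Start: joints at [87.038, 20.546, 0.682, 0, -70.136, -16.507], TCP at [0.225, 0.636, 0.227] pointing down, gripper open.
Joint ranges: [-176.03, 176.03], [-82.01, 121.73], [-58.28, 71.71], [-173.87, 95.51], [-174.79, -0.11], [-173.66, 173.66]. Speed limits (degrees/s): [136.94, 136.94, 172.46, 180, 180, 180].

## Interface

Orientations are given as [roll, pitch, yaw] about the fixed x, y, z axes, in that order (R = Rz(yaw) Ry(pitch) Rx(roll)).
In Python, from plant import r gives the robot as it stands. The module is installed in compiled form; this text tells all that it offers.
- The arm moves only by the tool play_rows, never from a script. Its argument "rows" is a list of rows, each an object with "slide": the shift along the tool's x, y, z as a fraction of full scale, a list of three; "delta_rot": the turn, a rotation vector about the tool's x, y, z as a fraction of full scale, a list of three; "fingers": the opening, from -1 (shut) to 1 (fully open). In form: [{"slide": [x, y, z], "delta_rot": [rx, ry, rz], "fingers": fingers}, ...]. A call has 1 to 8 rows; each row shifts and turns the commanded pose from where the row before left it, along the tool's axes as they then stand; what a row does not reach is not made up. Full scale, the value 1, is 0.15 m for a shift and 0.08 rad for a turn. A row lasts 1/8 s, in which the tool goes at most 62.5 mm and 10.7 degrees, less where a joint would pass 70% of its speed; a pose out of reach is approached as far as the arm can. A call with a number of a shift or a turn outside -1 to 1 is refused whole. A call with a gripper value outside its range is refused whole. The fingers move at their own pace and stop on an object; "squeeze" is the grip in N (left out, the last holds). Time passes only in rows, so rows that do not move let the fingers close. It gives the time, the measured TCP pose, the force, the opening and the grip force at its end, in the units of the state.
- r.get_state(): the state, without advancing time (a new reading comes with each control period).
- r.capture(name): name is "side" or "top"; returns a dict with "image" (480x640x3 uint8, blue, green, red), "fx", "fy", "cx", "cy" (pixels), "R" (3x3) and "t" (3): a world point X has camera coordinates R X + t. Camera axes: x right, y down, z forward; pixel columns grow to the right and rows downward; lengths in m; the calibration is good to about 2 mm. A picture is of the moment at which its call begins. There is no depth.
- r.close_job(): hands the job in; it is judged then, once.
The state is a dict: "time_s": time; "joints": joint angles; "qd": joint speeds; "joint_torque": joint torques, N m; "tcp_pos": TCP position; "eef_rot": TCP orientation; "contact_force": force on the tool from outside, world axes, zero at the start; "moment": the same for the moment, N m; "gripper_width": finger opening in m; "gripper_force": force on a finger pad.
Only numpy, scipy, OpenCV 4.12 (cv2) and the standard library are available. Lean on these libraries where they do the work, as an engineer would, in place of code of your own. Each camera call takes 0.05 s, during which the arm holds its last target. There are 200 camera calls.

## Working session

There is one attempt and no reset: what is moved stays moved. The work goes in short steps, Python scripts to look and compute and a tool call to move; the robot and the scene stay as the last step left them, time stands still between calls to the robot, and variables do not carry over. Pictures are saved under pics/ and viewed, at most 10 in all, crops included, and the job is handed in when it is done.

Besides the shell and the picture viewer there is one more tool, called as name(argument=value, ...) on one line, values as JSON. play_rows: Moves the arm, as the interface text tells. Shift numbers are shares of 0.15 m and turn numbers shares of 0.08 rad, none past 1 either way. Its arguments: {"type":"object","properties":{"rows":{"type":"array"},"squeeze":{"type":"number"}},"required":["rows"]}

```bash
mkdir -p pics; ls
python3 - <<'E'
from plant import r
import cv2,numpy as np
print(r.get_state())
for n in("top","side"):
    c=r.capture(n);cv2.imwrite(f"pics/{n}0.png",c["image"]);print(n,c["fx"],c["fy"],c["cx"],c["cy"],np.array(c["R"]).round(4).tolist(),c["t"])
E
```

```text
pics
{'time_s': 0.0, 'joints': array([ 8.70378456e+01,  2.05910351e+01,  6.33063038e-01, -2.11868478e-02,
       -7.01354516e+01, -1.65066984e+01]), 'qd': array([-0.00633999, -0.04783453,  0.0150386 ,  0.01754278,  0.0503188 ,
       -0.03813197]), 'joint_torque': array([ 7.02877533e-04, -5.82715344e+01,  2.93062645e+01,  6.99704692e+00,
        6.97860582e-03, -1.33429407e-04]), 'tcp_pos': array([0.22483134, 0.63592811, 0.22561845]), 'eef_rot': array([ 1.79904767e+02, -7.45087387e-03, -1.94760621e+01]), 'contact_force': array([-0.28623723, -0.17168227, -0.92606827]), 'moment': array([0.03137888, 0.02333027, 0.00470925]), 'gripper_force': 0.0, 'gripper_width': 0.08730635166751495}
top 569.3805556374724 569.3805556374724 321.2783074899945 237.02774327117092 [[0.0571, -0.9984, 0.0006], [-0.9738, -0.0558, -0.2204], [0.2201, 0.012, -0.9754]] [-0.12349516  0.57214949  1.10812338]
side 437.8969184941386 437.8969184941386 323.1317156962988 238.99554596110917 [[0.8654, -0.5007, -0.0167], [-0.316, -0.5196, -0.7938], [0.3888, 0.6923, -0.6079]] [-0.53307124  0.17103028  0.75467303]
```

View pics/top0.png

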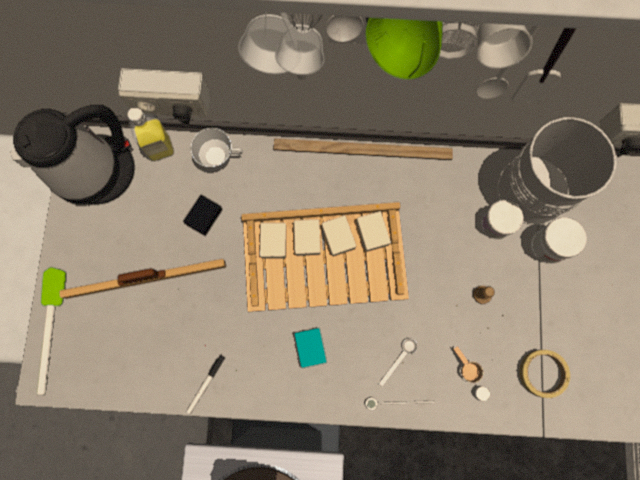

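View pics/side0.png

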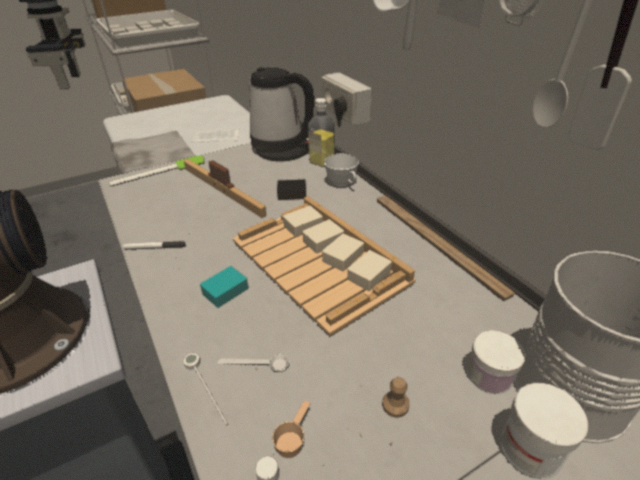

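The top view shows the board centred near (325,258) with four bars at (273,240), (307,237), (338,235) and (373,231). The rail lies at upper left, with its grip at (138,277). The side view shows the same things, with the grip at (219,175).

```bash
cat > h.py <<'E'
import cv2,numpy as np
from plant import r
def cam(n):
    c=r.capture(n);c["R"]=np.array(c["R"]);c["t"]=np.array(c["t"]);return c
def ray(c,p):
    d=c["R"].T@np.array([(p[0]-c["cx"])/c["fx"],(p[1]-c["cy"])/c["fy"],1.]);return -c["R"].T@c["t"],d
def onz(c,p,z):
    o,d=ray(c,p);return o+d*(z-o[2])/d[2]
def proj(c,X):
    v=c["R"]@np.array(X)+c["t"];return np.array([c["fx"]*v[0]/v[2]+c["cx"],c["fy"]*v[1]/v[2]+c["cy"]])
def tri(c1,p1,c2,p2):
    o1,d1=ray(c1,p1);o2,d2=ray(c2,p2)
    s=np.linalg.lstsq(np.c_[d1,-d2],o2-o1,rcond=None)[0]
    a,b=o1+s[0]*d1,o2+s[1]*d2;return (a+b)/2,np.linalg.norm(a-b)
E
python3 - <<'E'
from h import *
t=cam("top");s=cam("side")
a=cv2.resize(t["image"][195:320,230:420],None,fx=4,fy=4,interpolation=cv2.INTER_CUBIC);cv2.imwrite("pics/b.png",a)
x=cv2.resize(t["image"][255:305,40:240],None,fx=3.9,fy=3.9,interpolation=cv2.INTER_CUBIC)
y=cv2.resize(s["image"][150:220,175:275],None,fx=5,fy=5,interpolation=cv2.INTER_CUBIC)
k=np.zeros((600,800,3),np.uint8);k[:x.shape[0],:x.shape[1]]=x;k[210:560,:500]=y;cv2.imwrite("pics/c.png",k)
cv2.imwrite("pics/d.png",cv2.resize(s["image"][190:335,225:420],None,fx=4,fy=4,interpolation=cv2.INTER_CUBIC))
E
```

```text
(no output)
```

View pics/b.png

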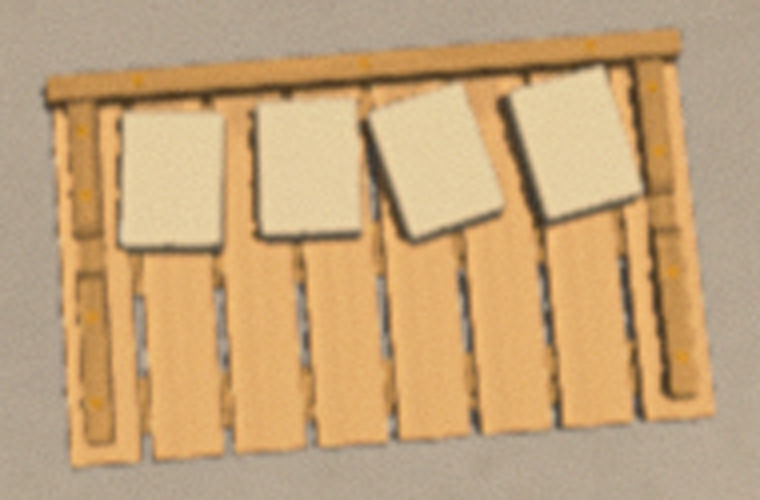

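View pics/c.png

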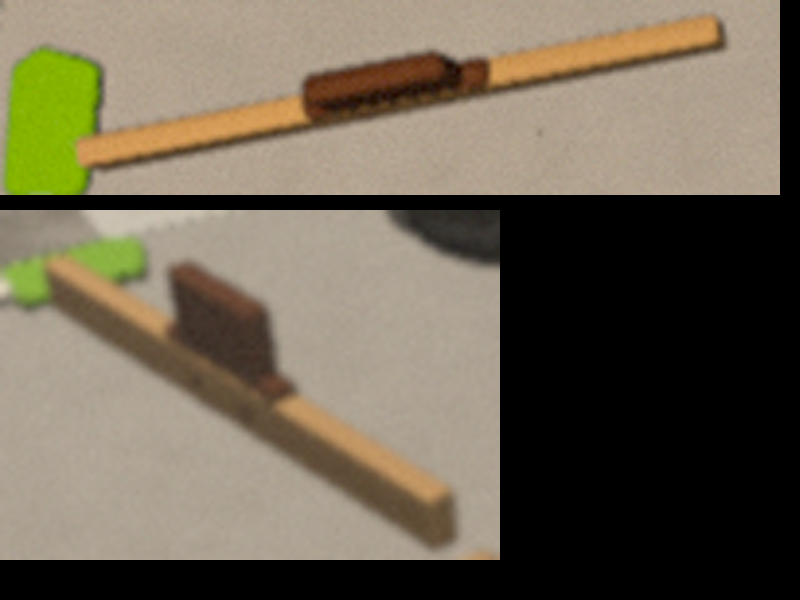

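View pics/d.png

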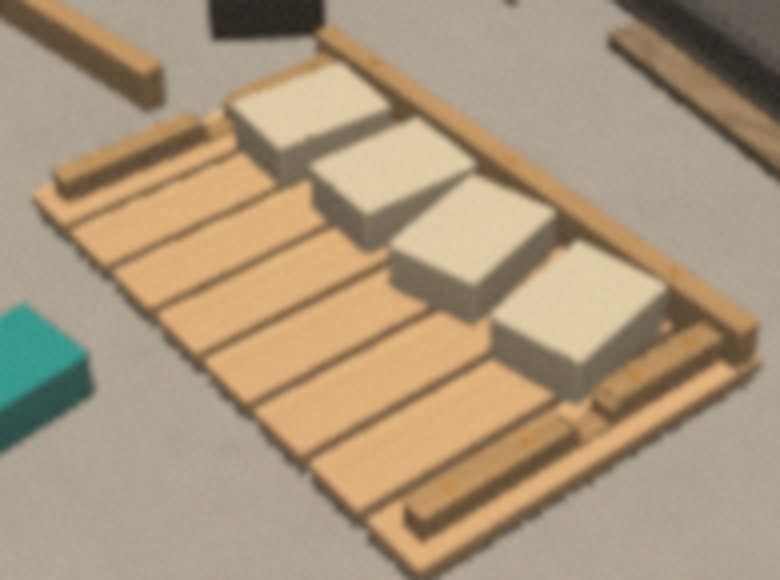

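Crop b shows bars 1 and 2 nearly square and bars 3 and 4 skewed counterclockwise, with the notches visible at about y=257 on the left and y=212 on the right. Crop c shows the rail's ends at (78,152) and (718,31) in its top half. Crop d shows the front corners at (35,195) and (420,575).

```bash
cat > m.py <<'E'
from h import *
from scipy.optimize import least_squares
t=cam("top");s=cam("side")
B=lambda x,y:((x+.5)/4-.5+230,(y+.5)/4-.5+195)
D=lambda x,y:((x+.5)/4-.5+225,(y+.5)/4-.5+190)
C=lambda x,y:((x+.5)/3.9-.5+40,(y+.5)/3.9-.5+255)
S=lambda x,y:((x+.5)/5-.5+175,(y-210+.5)/5-.5+150)
for n,a,b in [("slatFL",B(73,466),D(35,195)),("slatFR",B(715,414),D(420,577)),("cheekFR in",B(668,397),D(408,508)),("stripFR",B(682,57),D(735,330)),
  ("railR back",C(716,16),S(454,490)),("railR front",C(722,44),S(432,500)),("railL",C(78,141),S(62,256))]:
    p,e=tri(t,a,s,b);print(n,(p*1e3).round(1),"gap",round(e*1e3,1))
P=[(t,B(73,466),(-105,169,16)),(t,B(715,414),(-105,-169,16)),(t,B(85,443),(-95,159,32)),(t,B(114,441),(-95,145,32)),(t,B(668,397),(-95,-145,32)),(t,B(695,394),(-95,-159,32)),(t,B(47,101),(85.6,169,42)),(t,B(682,56),(85.6,-169,42)),
(s,D(35,195),(-105,169,16)),(s,D(420,577),(-105,-169,16)),(s,D(408,508),(-95,-145,32)),(s,D(735,330),(85.6,-169,42))]
Q=[(t,C(716,16),(8,-172.5,30)),(t,C(722,44),(-8,-172.5,30)),(t,C(78,141),(8,172.5,30)),(t,C(83,167),(-8,172.5,30)),(s,S(454,490),(8,-172.5,30)),(s,S(432,500),(-8,-172.5,30)),(s,S(50,268),(-8,172.5,30))]
def fit(P,v0):
    def f(v):
        o=[]
        for c,p,m in P:
            m=np.array(m)/1e3;k,q=np.cos(v[2]),np.sin(v[2])
            o+=list(proj(c,[v[0]+k*m[0]-q*m[1],v[1]+q*m[0]+k*m[1],m[2]+v[3]])-p)
        return np.array(o)
    z=least_squares(f,v0,loss="soft_l1");print("xyz mm",(z.x[[0,1,3]]*1e3).round(1),"yaw",np.degrees(z.x[2]).round(2));print(f(z.x).round(1).reshape(-1,2).tolist());return z.x
fit(P,[.55,-.1,.05,0]);fit(Q,[.5,.2,.1,0])
for n,q in [("1",[(125,112),(223,114),(219,246),(120,244)]),("2",[(257,101),(357,99),(361,233),(262,236)]),("3",[(369,112),(463,84),(503,211),(415,238)]),("4",[(507,97),(603,67),(643,190),(551,218)])]:
    w=np.array([onz(t,B(*p),.046)[:2] for p in q]);d=w[0]-w[3]+w[1]-w[2];print(n,(w.mean(0)*1e3).round(1),np.degrees(np.arctan2(d[1],d[0])).round(1),(np.linalg.norm(w[0]-w[3])*1e3).round(1),(np.linalg.norm(w[0]-w[1])*1e3).round(1))
# grip top centre in mask
h=cv2.cvtColor(t["image"],cv2.COLOR_BGR2HSV)
E
python3 m.py
```

```text
slatFL [422.7  53.9  13.5] gap 0.3
slatFR [ 468.1 -279.8   11.8] gap 2.1
cheekFR in [ 475.6 -253.9   24.9] gap 1.5
stripFR [ 652.4 -253.1   44.9] gap 1.4
railR back [527.1 113.   29.8] gap 0.9
railR front [512.7 107.7  31.8] gap 1.3
railL [439.3 445.6  29.8] gap 2.9
xyz mm [549.2 -97.9  -4.2] yaw 7.77
[[-0.6, 0.1], [-0.3, 0.5], [0.0, -0.1], [-0.4, -0.1], [0.5, -0.1], [0.5, 0.2], [-0.1, 0.2], [-0.3, -0.6], [-0.3, 0.4], [0.5, -0.3], [-0.7, -0.7], [2.1, 2.1]]
xyz mm [477.4 277.2  -1.1] yaw 14.44
[[0.4, -0.2], [0.1, -0.0], [-0.2, -0.6], [-0.7, 0.3], [0.8, 0.3], [-0.2, 1.0], [-1.2, -0.6]]
1 [571.7  10.9] 2.4 70.6 51.5
2 [582.1 -60.3] 5.5 72.4 52.6
3 [ 589.1 -127.1] 21.2 71.5 51.8
4 [ 603.1 -199.1] 20.7 68.6 53.5
```

play_rows(rows=[{"slide": [0, 0, 0], "delta_rot": [0, 0, 1], "fingers": 1}, {"slide": [0, 0, 0], "delta_rot": [0, 0, 1], "fingers": 1}, {"slide": [0, 0, 0], "delta_rot": [0, 0, 1], "fingers": 1}, {"slide": [0, 0, 0], "delta_rot": [0, 0, 1], "fingers": 1}, {"slide": [0, 0, 0], "delta_rot": [0, 0, 1], "fingers": 1}, {"slide": [0, 0, 0], "delta_rot": [0, 0, 1], "fingers": 1}, {"slide": [0, 0, 0], "delta_rot": [0, 0, 1], "fingers": 1}, {"slide": [0, 0, 0], "delta_rot": [0, 0, 1], "fingers": 1}])

```text
time_s: 1.3
tcp_pos: [0.225, 0.6363, 0.2264]
eef_rot: [180.0, -0.0, -56.3]
contact_force: [1.3, -0.5, 0.9]
gripper_width: 0.0879
gripper_force: 0.0
```

play_rows(rows=[{"slide": [0, 0, 0], "delta_rot": [0, 0, 1], "fingers": 1}, {"slide": [0, 0, 0], "delta_rot": [0, 0, 1], "fingers": 1}, {"slide": [0, 0, 0], "delta_rot": [0, 0, 1], "fingers": 1}, {"slide": [0, 0, 0], "delta_rot": [0, 0, 1], "fingers": 1}, {"slide": [0, 0, 0], "delta_rot": [0, 0, 0.24], "fingers": 1}])

```text
time_s: 1.92
tcp_pos: [0.225, 0.6363, 0.2265]
eef_rot: [180.0, -0.0, -75.6]
contact_force: [-0.7, 0.3, 0.0]
gripper_width: 0.0876
gripper_force: 0.0
```

```bash
cat > go.py <<'E'
import sys,numpy as np
from plant import r
from scipy.spatial.transform import Rotation as Ro
s=r.get_state();print("t",s["time_s"],"pos",s["tcp_pos"].round(4),"rot",s["eef_rot"].round(2),"F",s["contact_force"].round(2),"M",s["moment"].round(2),"w",s["gripper_width"],s["gripper_force"])
a=np.radians(7.8);u=np.array([np.cos(a),np.sin(a)]);d=s["tcp_pos"][:2]-[.5492,-.0979]
print("board mm",(1e3*np.array([d@u,-d[0]*u[1]+d[1]*u[0]])).round(1))
if len(sys.argv)>4:
    x,y,z,yaw=map(float,sys.argv[1:5]);R=Ro.from_euler("xyz",s["eef_rot"],degrees=True);T=Ro.from_euler("xyz",[180,0,yaw],degrees=True)
    dp=np.array([x,y,z])-s["tcp_pos"]
    print("total shift units (now frame)",(R.inv().apply(dp)/.15).round(3),"(target frame)",(T.inv().apply(dp)/.15).round(3),"rot units",((R.inv()*T).as_rotvec()/.08).round(3))
E
python3 go.py .4774 .2772 .14 -75.6
```

```text
t 1.925 pos [0.225  0.6363 0.2265] rot [ 1.80e+02 -1.00e-02 -7.56e+01] F [-0.69  0.33  0.  ] M [ 0.07 -0.   -0.04] w 0.0875787330781239 0.0
board mm [-221.6  771.4]
total shift units (now frame) [ 2.738 -1.035  0.577] (target frame) [ 2.738 -1.035  0.577] rot units [ 0.001 -0.001  0.001]
```

play_rows(rows=[{"slide": [0.34, -0.13, 0], "delta_rot": [0, 0, 0], "fingers": 1}, {"slide": [0.34, -0.13, 0], "delta_rot": [0, 0, 0], "fingers": 1}, {"slide": [0.34, -0.13, 0], "delta_rot": [0, 0, 0], "fingers": 1}, {"slide": [0.34, -0.13, 0], "delta_rot": [0, 0, 0], "fingers": 1}, {"slide": [0.34, -0.13, 0], "delta_rot": [0, 0, 0], "fingers": 1}, {"slide": [0.34, -0.13, 0], "delta_rot": [0, 0, 0], "fingers": 1}, {"slide": [0.34, -0.13, 0], "delta_rot": [0, 0, 0], "fingers": 1}, {"slide": [0.35, -0.12, 0], "delta_rot": [0, 0, 0], "fingers": 1}])

```text
time_s: 2.92
tcp_pos: [0.4775, 0.2768, 0.2269]
eef_rot: [-180.0, 0.0, -75.5]
contact_force: [-0.0, 0.2, 0.2]
gripper_width: 0.0876
gripper_force: 0.0
```

play_rows(rows=[{"slide": [0, 0, 0.3], "delta_rot": [0, 0, 0], "fingers": 1}, {"slide": [0, 0, 0.27], "delta_rot": [0, 0, 0], "fingers": 1}, {"slide": [0, 0, 0], "delta_rot": [0, 0, 0], "fingers": 1}])

```text
time_s: 3.3
tcp_pos: [0.4753, 0.2765, 0.1386]
eef_rot: [179.7, -0.2, -75.6]
contact_force: [0.1, 0.1, 0.2]
gripper_width: 0.0874
gripper_force: 0.0
```

```bash
python3 go.py .4774 .2772 .041 -75.6
python3 - <<'E'
from h import *
t=cam("top");s=cam("side")
k=np.zeros((600,800,3),np.uint8)
k[:300,:]=cv2.resize(t["image"][240:315,30:230],None,fx=4,fy=4);k[300:,:400]=cv2.resize(s["image"][120:220,160:293],(400,300));cv2.imwrite("pics/e.png",k)
E
```

```text
t 3.3 pos [0.4753 0.2765 0.1386] rot [ 1.7971e+02 -1.7000e-01 -7.5560e+01] F [0.06 0.06 0.22] M [ 0.06 -0.07  0.05] w 0.0873789279718551 0.0
board mm [-22.4 381. ]
total shift units (now frame) [-0.003 -0.018  0.651] (target frame) [-0.001 -0.015  0.651] rot units [ 0.062 -0.038  0.008]
```

View pics/e.png

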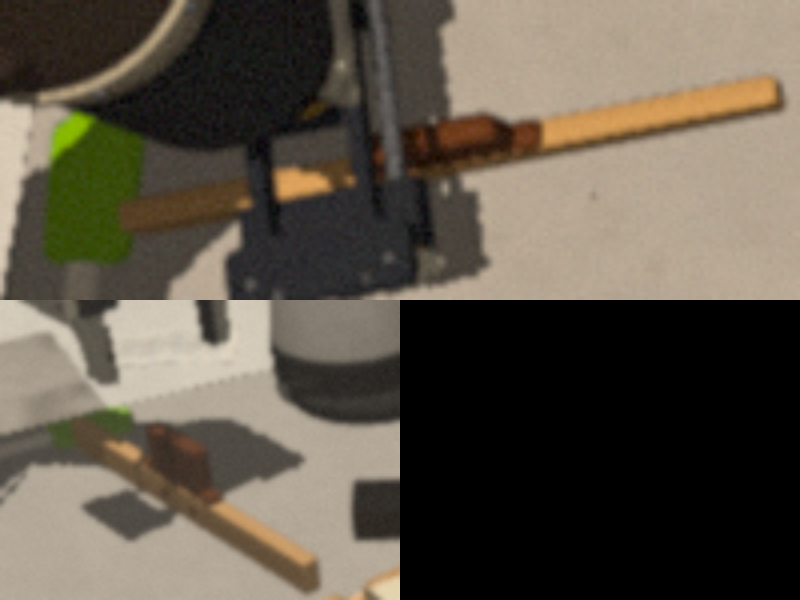

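The fingers straddle the rail at its grip, though parallax shifts them to the left in the top view. The grip spans crop columns 375–540, and the geometry agrees with the numbers, so I'll descend.

play_rows(rows=[{"slide": [0, -0.015, 0.2], "delta_rot": [0.06, -0.04, 0], "fingers": 1}, {"slide": [0, 0, 0.2], "delta_rot": [0, 0, 0], "fingers": 1}, {"slide": [0, 0, 0.15], "delta_rot": [0, 0, 0], "fingers": 1}, {"slide": [0, 0, 0.1], "delta_rot": [0, 0, 0], "fingers": 1}, {"slide": [0, 0, 0], "delta_rot": [0, 0, 0], "fingers": 1}, {"slide": [0, 0, 0], "delta_rot": [0, 0, 0], "fingers": 0}], squeeze=30)

```text
time_s: 4.15
tcp_pos: [0.4798, 0.2799, 0.0448]
eef_rot: [-179.6, 0.2, -75.5]
contact_force: [0.3, 1.0, 0.3]
gripper_width: 0.0825
gripper_force: 0.0
```

play_rows(rows=[{"slide": [0, 0, 0], "delta_rot": [0, 0, 0], "fingers": -1}, {"slide": [0, 0, 0], "delta_rot": [0, 0, 0], "fingers": -1}, {"slide": [0, 0, 0], "delta_rot": [0, 0, 0], "fingers": -1}, {"slide": [0, 0, 0], "delta_rot": [0, 0, 0], "fingers": -1}, {"slide": [0, 0, 0], "delta_rot": [0, 0, 0], "fingers": -1}, {"slide": [0, 0, 0], "delta_rot": [0, 0, 0], "fingers": -1}])

```text
time_s: 4.9
tcp_pos: [0.4791, 0.2791, 0.0435]
eef_rot: [-179.7, 0.2, -75.6]
contact_force: [1.3, -0.2, -0.2]
gripper_width: 0.0233
gripper_force: 0.0
```

```bash
python3 go.py .4774 .2772 .041 -75.6
```

```text
t 4.9 pos [0.4791 0.2791 0.0435] rot [-179.73    0.18  -75.57] F [ 1.26 -0.17 -0.23] M [ 0.02 -0.04  0.02] w 0.02334783169058165 0.0
board mm [-18.3 383. ]
total shift units (now frame) [0.01  0.014 0.017] (target frame) [0.01  0.014 0.017] rot units [-0.059  0.039  0.006]
```

play_rows(rows=[{"slide": [0, 0, 0.015], "delta_rot": [-0.06, 0.04, 0], "fingers": -1}, {"slide": [0, 0, 0], "delta_rot": [0, 0, 0], "fingers": -1}, {"slide": [0, 0, 0], "delta_rot": [0, 0, 0], "fingers": -1}, {"slide": [0, 0, 0], "delta_rot": [0, 0, 0], "fingers": -1}])

```text
time_s: 5.4
tcp_pos: [0.4782, 0.2788, 0.042]
eef_rot: [179.9, -0.0, -75.6]
contact_force: [-7.9, -1.4, 14.2]
gripper_width: 0.016
gripper_force: 30.0
```

```bash
python3 go.py .4774 .2772 .041 -75.6
```

```text
t 5.4 pos [0.4782 0.2788 0.042 ] rot [ 1.7991e+02 -3.0000e-02 -7.5560e+01] F [-7.94 -1.4  14.23] M [-0.31  3.15 -0.  ] w 0.01599603793221136 30.001399219036102
board mm [-19.2 382.8]
total shift units (now frame) [0.009 0.008 0.007] (target frame) [0.009 0.008 0.007] rot units [ 0.019 -0.007  0.008]
```

play_rows(rows=[{"slide": [0, 0, -0.1], "delta_rot": [0, 0, 0], "fingers": -1}, {"slide": [0, 0, -0.2], "delta_rot": [0, 0, 0], "fingers": -1}, {"slide": [0, 0, -0.2], "delta_rot": [0, 0, 0], "fingers": -1}, {"slide": [0, 0, 0], "delta_rot": [0, 0, 0.7], "fingers": -1}, {"slide": [0, 0, 0], "delta_rot": [0, 0, 0.74], "fingers": -1}, {"slide": [0, 0, 0], "delta_rot": [0, 0, 0], "fingers": -1}], squeeze=45)

```text
time_s: 6.15
tcp_pos: [0.4792, 0.2791, 0.1167]
eef_rot: [-180.0, 0.0, -82.2]
contact_force: [0.0, 1.2, -2.8]
gripper_width: 0.016
gripper_force: 45.0
```

```bash
python3 go.py .5096 -.1033 .1 -82.2
```

```text
t 6.15 pos [0.4792 0.2791 0.1167] rot [-1.7999e+02  1.0000e-02 -8.2160e+01] F [ 0.    1.17 -2.84] M [0.1  0.01 0.02] w 0.016012674319433116 44.989548325538635
board mm [-18.2 383.1]
total shift units (now frame) [2.554 0.147 0.111] (target frame) [2.554 0.145 0.111] rot units [-0.003  0.003  0.009]
```

Holding the rail: Fz is −2.8 N, close to its weight. Moving it to the front of the bars.

play_rows(rows=[{"slide": [0.32, 0.02, 0], "delta_rot": [0, 0, 0], "fingers": -1}, {"slide": [0.32, 0.02, 0], "delta_rot": [0, 0, 0], "fingers": -1}, {"slide": [0.32, 0.02, 0], "delta_rot": [0, 0, 0], "fingers": -1}, {"slide": [0.32, 0.02, 0], "delta_rot": [0, 0, 0], "fingers": -1}, {"slide": [0.32, 0.02, 0], "delta_rot": [0, 0, 0], "fingers": -1}, {"slide": [0.32, 0.02, 0], "delta_rot": [0, 0, 0], "fingers": -1}, {"slide": [0.32, 0.02, 0], "delta_rot": [0, 0, 0], "fingers": -1}, {"slide": [0.31, 0.01, 0], "delta_rot": [0, 0, 0], "fingers": -1}])

```text
time_s: 7.15
tcp_pos: [0.5089, -0.1045, 0.1166]
eef_rot: [-180.0, -0.0, -82.1]
contact_force: [-0.2, -0.1, -1.7]
gripper_width: 0.0158
gripper_force: 45.0
```

play_rows(rows=[{"slide": [0, 0, 0.1], "delta_rot": [0, 0, 0], "fingers": -1}, {"slide": [0, 0, 0.1], "delta_rot": [0, 0, 0], "fingers": -1}, {"slide": [0, 0, 0.05], "delta_rot": [0, 0, 0], "fingers": -1}, {"slide": [0, 0, 0], "delta_rot": [0, 0, 0], "fingers": -1}, {"slide": [0, 0, 0], "delta_rot": [0, 0, 0], "fingers": -1}])

```text
time_s: 7.78
tcp_pos: [0.5093, -0.1022, 0.0791]
eef_rot: [-180.0, -0.0, -82.1]
contact_force: [-0.2, -0.3, -1.7]
gripper_width: 0.0157
gripper_force: 45.0
```

```bash
python3 go.py .5096 -.1033 .077 -82.2
cat > look.py <<'E'
import sys
from h import *
t=cam("top");s=cam("side")
k=np.zeros((600,800,3),np.uint8)
k[:330,:520]=cv2.resize(t["image"][195:305,240:413],(520,330),interpolation=cv2.INTER_CUBIC)
k[330:,:]=cv2.resize(s["image"][195:270,240:440],(800,270),interpolation=cv2.INTER_CUBIC) if 0 else cv2.resize(s["image"][190:335,225:420],(363,270)).repeat(1,0).copy() if 0 else 0
z=cv2.resize(s["image"][190:310,230:420],(427,270),interpolation=cv2.INTER_CUBIC);k[330:,:427]=z
cv2.imwrite(f"pics/{sys.argv[1]}.png",k)
E
sed -i '/^k\[330:,:\]/d' look.py; python3 look.py f
```

```text
t 7.775 pos [ 0.5093 -0.1022  0.0791] rot [-1.7998e+02 -1.0000e-02 -8.2090e+01] F [-0.25 -0.33 -1.68] M [ 0.11 -0.12  0.03] w 0.015747672951288108 44.98911738395691
board mm [-40.1   1.1]
total shift units (now frame) [ 0.007 -0.001  0.014] (target frame) [ 0.007 -0.001  0.014] rot units [-0.005 -0.002  0.025]
```

View pics/f.png

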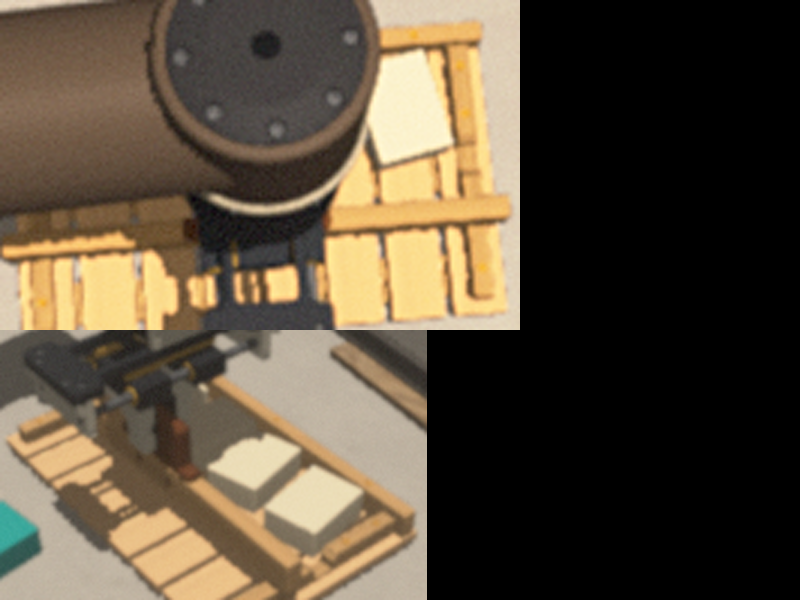

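The rail is parallel to the board, in front of the bars and clear of the cheeks. The right-hand bars are visible at crop (410,105). Next I lower it 2 mm and close in.

play_rows(rows=[{"slide": [0.04, -0.03, 0.014], "delta_rot": [0, 0, 0.02], "fingers": -1}, {"slide": [0.04, -0.04, 0], "delta_rot": [0, 0, 0], "fingers": -1}, {"slide": [0.02, -0.04, 0], "delta_rot": [0, 0, 0], "fingers": -1}, {"slide": [0, -0.03, 0], "delta_rot": [0, 0, 0], "fingers": -1}, {"slide": [0, -0.02, 0], "delta_rot": [0, 0, 0], "fingers": -1}, {"slide": [0, 0, 0], "delta_rot": [0, 0, 0], "fingers": -1}, {"slide": [0, 0, 0], "delta_rot": [0, 0, 0], "fingers": -1}])

```text
time_s: 8.75
tcp_pos: [0.5345, -0.1144, 0.0767]
eef_rot: [180.0, 0.0, -82.3]
contact_force: [0.5, 0.1, -2.1]
gripper_width: 0.0157
gripper_force: 45.0
```

```bash
python3 go.py .5096 -.1033 .077 -82.2
```

```text
t 8.75 pos [ 0.5345 -0.1144  0.0767] rot [179.99   0.   -82.26] F [ 0.45  0.09 -2.09] M [ 0.03 -0.02 -0.01] w 0.01568043749800169 44.988901019096375
board mm [-16.8 -14.3]
total shift units (now frame) [-0.096  0.154 -0.002] (target frame) [-0.096  0.154 -0.002] rot units [ 0.003  0.001 -0.013]
```

play_rows(rows=[{"slide": [-0.004, -0.007, 0], "delta_rot": [0, 0, 0], "fingers": -1}, {"slide": [-0.004, -0.007, 0], "delta_rot": [0, 0, 0], "fingers": -1}, {"slide": [-0.004, -0.007, 0], "delta_rot": [0, 0, 0], "fingers": -1}, {"slide": [-0.004, -0.007, 0], "delta_rot": [0, 0, 0], "fingers": -1}, {"slide": [-0.004, -0.007, 0], "delta_rot": [0, 0, 0], "fingers": -1}, {"slide": [-0.004, -0.007, 0], "delta_rot": [0, 0, 0], "fingers": -1}, {"slide": [-0.004, -0.007, 0], "delta_rot": [0, 0, 0], "fingers": -1}, {"slide": [-0.004, -0.007, 0], "delta_rot": [0, 0, 0], "fingers": -1}])

```text
time_s: 9.75
tcp_pos: [0.5421, -0.1087, 0.0766]
eef_rot: [180.0, -0.0, -82.3]
contact_force: [-1.9, -0.8, -1.5]
gripper_width: 0.0159
gripper_force: 45.0
```

play_rows(rows=[{"slide": [-0.004, -0.006, 0], "delta_rot": [0, 0, 0], "fingers": -1}, {"slide": [-0.004, -0.006, 0], "delta_rot": [0, 0, 0], "fingers": -1}, {"slide": [-0.004, -0.006, 0], "delta_rot": [0, 0, 0], "fingers": -1}, {"slide": [-0.004, -0.006, 0], "delta_rot": [0, 0, 0], "fingers": -1}, {"slide": [-0.004, -0.006, 0], "delta_rot": [0, 0, 0], "fingers": -1}, {"slide": [-0.004, -0.006, 0], "delta_rot": [0, 0, 0], "fingers": -1}])

```text
time_s: 10.5
tcp_pos: [0.5473, -0.1042, 0.0767]
eef_rot: [-180.0, 0.0, -82.3]
contact_force: [-1.3, -1.0, -2.2]
gripper_width: 0.0158
gripper_force: 45.0
```

```bash
python3 go.py
```

```text
t 10.5 pos [ 0.5473 -0.1042  0.0767] rot [-179.99    0.    -82.26] F [-1.35 -0.95 -2.16] M [-0.19  0.57  0.05] w 0.015780428780922364 44.98612582683563
board mm [-2.7 -6. ]
```

play_rows(rows=[{"slide": [-0.005, -0.004, 0], "delta_rot": [0, 0, 0], "fingers": -1}, {"slide": [-0.005, -0.004, 0], "delta_rot": [0, 0, 0], "fingers": -1}, {"slide": [-0.005, -0.004, 0], "delta_rot": [0, 0, 0], "fingers": -1}, {"slide": [-0.005, -0.004, 0], "delta_rot": [0, 0, 0], "fingers": -1}, {"slide": [-0.005, -0.004, 0], "delta_rot": [0, 0, 0], "fingers": -1}])

```text
time_s: 11.12
tcp_pos: [0.5498, -0.1001, 0.0767]
eef_rot: [-180.0, -0.0, -82.3]
contact_force: [-0.5, -1.6, -1.7]
gripper_width: 0.0155
gripper_force: 45.0
```

play_rows(rows=[{"slide": [-0.005, -0.003, 0], "delta_rot": [0, 0, 0], "fingers": -1}, {"slide": [-0.005, -0.003, 0], "delta_rot": [0, 0, 0], "fingers": -1}, {"slide": [-0.005, -0.003, 0], "delta_rot": [0, 0, 0], "fingers": -1}])

```text
time_s: 11.5
tcp_pos: [0.5506, -0.0977, 0.0767]
eef_rot: [180.0, 0.0, -82.3]
contact_force: [-2.3, -1.5, -1.7]
gripper_width: 0.0156
gripper_force: 45.0
```

```bash
python3 go.py
```

```text
t 11.5 pos [ 0.5506 -0.0977  0.0767] rot [179.99   0.   -82.27] F [-2.32 -1.5  -1.68] M [-0.5   0.65 -0.02] w 0.015639657183587355 44.988242983818054
board mm [ 1.4 -0. ]
```

play_rows(rows=[{"slide": [-0.005, -0.003, 0], "delta_rot": [0, 0, 0], "fingers": -1}, {"slide": [-0.005, -0.003, 0], "delta_rot": [0, 0, 0], "fingers": -1}, {"slide": [-0.005, -0.003, 0], "delta_rot": [0, 0, 0], "fingers": -1}])

```text
time_s: 11.88
tcp_pos: [0.5514, -0.0955, 0.0766]
eef_rot: [180.0, -0.0, -82.3]
contact_force: [-3.2, -1.0, -1.0]
gripper_width: 0.0156
gripper_force: 45.0
```

play_rows(rows=[{"slide": [-0.005, -0.002, 0], "delta_rot": [0, 0, 0], "fingers": -1}, {"slide": [-0.005, -0.002, 0], "delta_rot": [0, 0, 0], "fingers": -1}])

```text
time_s: 12.12
tcp_pos: [0.5521, -0.0938, 0.0767]
eef_rot: [180.0, -0.0, -82.3]
contact_force: [-1.7, -1.8, -1.9]
gripper_width: 0.0158
gripper_force: 45.0
```

```bash
python3 go.py
cat > meas.py <<'E'
from h import *
t=cam("top");s=cam("side")
from scipy import ndimage
a=np.radians(7.77);u=np.array([np.cos(a),np.sin(a)])
for n,c in(("top",t),("side",s)):
    h=cv2.cvtColor(c["image"],cv2.COLOR_BGR2HSV)
    pts=[proj(c,[.5492+u[0]*x-u[1]*y,-.0979+u[1]*x+u[0]*y,.046]) for x,y in((0,-140),(0,140),(90,140),(90,-140)) for x,y in((x/1e3,y/1e3),)]
    m=np.zeros(h.shape[:2],np.uint8);cv2.fillPoly(m,[np.int32(pts)],255)
    k=((h[...,1]<95)&(h[...,2]>150)&(m>0)).astype(np.uint8)
    cs,_=cv2.findContours(k,cv2.RETR_EXTERNAL,cv2.CHAIN_APPROX_NONE)
    for q in cs:
        if cv2.contourArea(q)<150:continue
        w=np.array([onz(c,p[0],.046)[:2]-[.5492,-.0979] for p in q]);b=np.c_[w@u,-w[:,0]*u[1]+w[:,1]*u[0]]*1e3
        rc=cv2.minAreaRect(b.astype(np.float32));print(n,np.round(rc[0],1),np.round(rc[1],1),round(rc[2],1),"xmax",b[:,0].max().round(1),"xmin",b[:,0].min().round(1))
E
python3 meas.py; python3 look.py g
```

```text
t 12.125 pos [ 0.5521 -0.0938  0.0767] rot [179.99  -0.   -82.27] F [-1.66 -1.8  -1.89] M [-0.81  0.99  0.04] w 0.015801558075851607 44.9856573343277
board mm [3.4 3.7]
top [ 57.  -51.5] [167.9  73.1] 83.0 xmax 90.8 xmin 16.1
side [  54.  -105.6] [56.9 58.6] 89.8 xmax 83.4 xmin 24.6
side [ 54.2 -33. ] [60.4 56. ] 2.6 xmax 83.5 xmin 24.7
```

View pics/g.png

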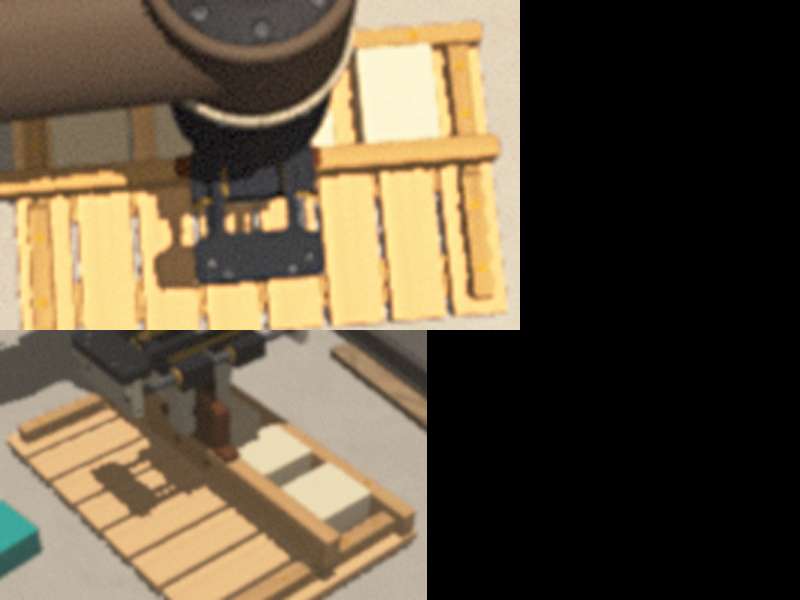

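Both visible bars now look square to the rail, with a small gap left at the strip. Continuing gently.

play_rows(rows=[{"slide": [0, -0.003, 0], "delta_rot": [0, 0, 0], "fingers": -1}, {"slide": [0, -0.003, 0], "delta_rot": [0, 0, 0], "fingers": -1}, {"slide": [0, 0, 0], "delta_rot": [0, 0, 0], "fingers": -1}])

```text
time_s: 12.7
tcp_pos: [0.5523, -0.0938, 0.0766]
eef_rot: [179.9, 0.0, -82.3]
contact_force: [-5.7, -1.7, -0.4]
gripper_width: 0.0157
gripper_force: 45.0
```

```bash
python3 go.py
```

```text
t 12.7 pos [ 0.5523 -0.0938  0.0766] rot [179.92   0.   -82.27] F [-5.7  -1.72 -0.45] M [-0.33  2.09  0.09] w 0.015723881671891822 44.98649597167969
board mm [3.6 3.7]
```

play_rows(rows=[{"slide": [0, -0.003, 0], "delta_rot": [0, 0, 0], "fingers": -1}, {"slide": [0, -0.003, 0], "delta_rot": [0, 0, 0], "fingers": -1}, {"slide": [0, 0, 0], "delta_rot": [0, 0, 0], "fingers": -1}])

```text
time_s: 13.08
tcp_pos: [0.5524, -0.0938, 0.0765]
eef_rot: [179.8, 0.0, -82.3]
contact_force: [-7.4, -0.4, 2.2]
gripper_width: 0.0157
gripper_force: 45.0
```

```bash
python3 go.py
```

```text
t 13.075 pos [ 0.5524 -0.0938  0.0765] rot [ 1.7983e+02  1.0000e-02 -8.2280e+01] F [-7.39 -0.36  2.25] M [-0.33  2.92  0.06] w 0.015706620654827582 44.98887062072754
board mm [3.7 3.7]
```

play_rows(rows=[{"slide": [0.005, 0, 0], "delta_rot": [0, 0, 0], "fingers": -1}, {"slide": [0.005, 0, 0], "delta_rot": [0, 0, 0], "fingers": -1}, {"slide": [0.005, 0, 0], "delta_rot": [0, 0, 0], "fingers": -1}, {"slide": [0.005, 0, 0], "delta_rot": [0, 0, 0], "fingers": -1}, {"slide": [0.005, 0, 0], "delta_rot": [0, 0, 0], "fingers": -1}, {"slide": [0.005, 0, 0], "delta_rot": [0, 0, 0], "fingers": -1}, {"slide": [0.005, 0, 0], "delta_rot": [0, 0, 0], "fingers": -1}, {"slide": [0, 0, 0], "delta_rot": [0, 0, 0], "fingers": -1}])

```text
time_s: 14.08
tcp_pos: [0.553, -0.0983, 0.0759]
eef_rot: [179.8, 0.1, -82.3]
contact_force: [-7.1, 2.5, -1.2]
gripper_width: 0.0159
gripper_force: 45.0
```

```bash
python3 go.py; python3 meas.py
```

```text
t 14.075 pos [ 0.553  -0.0983  0.0759] rot [ 1.7983e+02  7.0000e-02 -8.2300e+01] F [-7.06  2.47 -1.21] M [1.   2.61 0.1 ] w 0.015869148959250828 44.98560905456543
board mm [ 3.7 -0.9]
top [ 55.6 -53.7] [161.1  73.6] 85.5 xmax 90.3 xmin 15.8
side [  53.2 -105.9] [57.7 58.9] 89.5 xmax 82.7 xmin 23.6
side [ 53.5 -35.8] [58.6 50. ] 0.1 xmax 82.9 xmin 24.2
```

play_rows(rows=[{"slide": [-0.005, 0, 0], "delta_rot": [0, 0, 0], "fingers": -1}, {"slide": [-0.005, 0, 0], "delta_rot": [0, 0, 0], "fingers": -1}, {"slide": [-0.005, 0, 0], "delta_rot": [0, 0, 0], "fingers": -1}, {"slide": [-0.005, 0, 0], "delta_rot": [0, 0, 0], "fingers": -1}, {"slide": [-0.005, 0, 0], "delta_rot": [0, 0, 0], "fingers": -1}, {"slide": [-0.005, 0, 0], "delta_rot": [0, 0, 0], "fingers": -1}, {"slide": [-0.005, 0, 0], "delta_rot": [0, 0, 0], "fingers": -1}, {"slide": [0, 0, 0], "delta_rot": [0, 0, 0], "fingers": -1}])

```text
time_s: 15.18
tcp_pos: [0.5524, -0.0941, 0.0762]
eef_rot: [179.8, -0.0, -82.3]
contact_force: [-5.9, -4.4, -1.7]
gripper_width: 0.0154
gripper_force: 45.0
```

```bash
python3 go.py; python3 meas.py
```

```text
t 15.175 pos [ 0.5524 -0.0941  0.0762] rot [ 1.7983e+02 -2.0000e-02 -8.2280e+01] F [-5.86 -4.39 -1.68] M [-1.52  2.24  0.09] w 0.015407002936132784 44.985156655311584
board mm [3.7 3.3]
top [ 56.9 -52.6] [165.8  73.1] 83.0 xmax 90.8 xmin 16.1
side [  53.6 -106.2] [58.4 58.4] 0.6 xmax 82.7 xmin 24.3
side [ 53.6 -32.8] [55.5 58.8] 88.7 xmax 83.5 xmin 24.2
```

play_rows(rows=[{"slide": [0.008, -0.004, 0], "delta_rot": [0, 0, 0], "fingers": -1}, {"slide": [0.008, -0.004, 0], "delta_rot": [0, 0, 0], "fingers": -1}, {"slide": [0, -0.004, 0], "delta_rot": [0, 0, 0], "fingers": -1}, {"slide": [0, 0, 0], "delta_rot": [0, 0, 0], "fingers": -1}])

```text
time_s: 15.78
tcp_pos: [0.5528, -0.0955, 0.0757]
eef_rot: [179.7, 0.1, -82.3]
contact_force: [-11.3, 2.3, 1.7]
gripper_width: 0.0156
gripper_force: 45.0
```

```bash
python3 go.py
python3 - <<'E'
from h import *
t=cam("top")
a=np.radians(7.8)
for x,y in((5,248),(508,207)):
    w=onz(t,((x+.5)/3.006-.5+240,(y+.5)/3-.5+195),.067)[:2]-[.5492,-.0979];print(w@[np.cos(a),np.sin(a)]*1e3,w@[-np.sin(a),np.cos(a)]*1e3)
E
```

```text
t 15.775 pos [ 0.5528 -0.0955  0.0757] rot [ 1.7966e+02  7.0000e-02 -8.2310e+01] F [-11.26   2.32   1.7 ] M [1.03 4.22 0.14] w 0.015575155221721811 44.99188542366028
board mm [3.9 1.9]
-41.400963630424705 170.972415298631
-40.19285395852757 -169.21989914475685
```

play_rows(rows=[{"slide": [-0.004, -0.004, 0], "delta_rot": [0, 0, 0], "fingers": -1}, {"slide": [0, -0.004, 0], "delta_rot": [0, 0, 0], "fingers": -1}, {"slide": [0, 0, 0], "delta_rot": [0, 0, 0], "fingers": -1}, {"slide": [0, 0, 0], "delta_rot": [0, 0, 0], "fingers": -1}, {"slide": [0, 0, 0], "delta_rot": [0, 0, 0], "fingers": -1}, {"slide": [0, 0, 0], "delta_rot": [0, 0, 0], "fingers": -1}, {"slide": [0, 0, 0], "delta_rot": [0, 0, 0], "fingers": -1}, {"slide": [0, 0, 0], "delta_rot": [0, 0, 0], "fingers": -1}])

```text
time_s: 16.82
tcp_pos: [0.5528, -0.0954, 0.0756]
eef_rot: [179.5, 0.0, -82.3]
contact_force: [-12.5, -0.4, 2.8]
gripper_width: 0.0159
gripper_force: 45.0
```

```bash
python3 go.py; python3 meas.py; python3 look.py i
```

```text
t 16.825 pos [ 0.5528 -0.0954  0.0756] rot [ 1.7954e+02  4.0000e-02 -8.2330e+01] F [-12.45  -0.4    2.76] M [0.03 5.18 0.08] w 0.01585675756192084 44.99844968318939
board mm [3.9 2. ]
top [ 56.8 -53.6] [163.9  73.2] 82.9 xmax 90.8 xmin 15.9
side [  53.2 -105.7] [59.3 57.1] 0.5 xmax 82.7 xmin 23.6
side [ 53.7 -33.9] [59.9 53.9] 0.4 xmax 83.5 xmin 23.7
```

View pics/i.png

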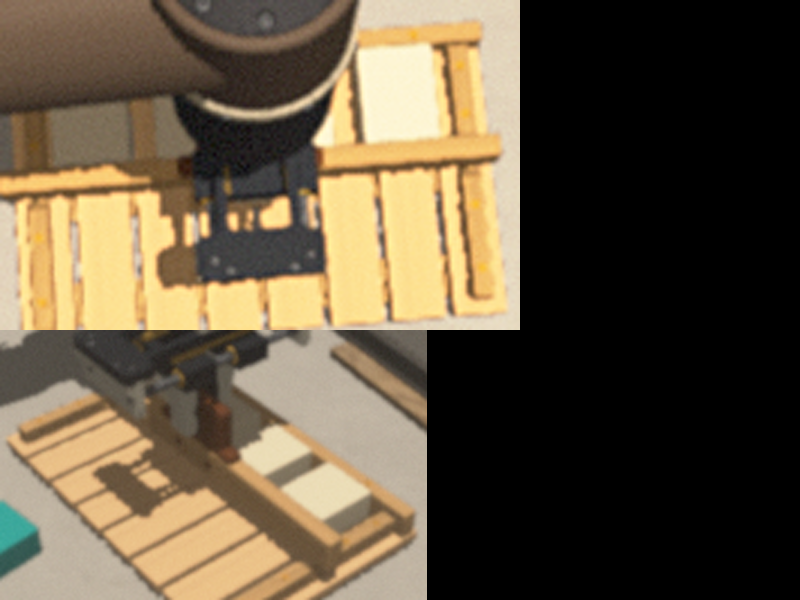

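Both visible bars sit against the strip with no visible gap, and bar 1's side edge, in the arm's shadow, runs straight. Next I press a bit firmer for a second.

play_rows(rows=[{"slide": [0, -0.008, 0], "delta_rot": [0, 0, 0], "fingers": -1}, {"slide": [0, -0.008, 0], "delta_rot": [0, 0, 0], "fingers": -1}, {"slide": [0, 0, 0], "delta_rot": [0, 0, 0], "fingers": -1}, {"slide": [0, 0, 0], "delta_rot": [0, 0, 0], "fingers": -1}, {"slide": [0, 0, 0], "delta_rot": [0, 0, 0], "fingers": -1}, {"slide": [0, 0, 0], "delta_rot": [0, 0, 0], "fingers": -1}, {"slide": [0, 0, 0], "delta_rot": [0, 0, 0], "fingers": -1}, {"slide": [0, 0, 0], "delta_rot": [0, 0, 0], "fingers": -1}])

```text
time_s: 18.02
tcp_pos: [0.5531, -0.0954, 0.0754]
eef_rot: [179.3, 0.0, -82.3]
contact_force: [-18.2, -0.2, 8.9]
gripper_width: 0.0154
gripper_force: 45.0
```

```bash
python3 go.py
```

```text
t 18.025 pos [ 0.5531 -0.0954  0.0754] rot [ 1.7933e+02  5.0000e-02 -8.2340e+01] F [-18.16  -0.21   8.94] M [0.07 7.42 0.13] w 0.015359716462488113 45.023664236068726
board mm [4.2 1.9]
```

play_rows(rows=[{"slide": [0, 0.016, 0], "delta_rot": [0, 0, 0], "fingers": -1}, {"slide": [0, 0.016, 0], "delta_rot": [0, 0, 0], "fingers": -1}, {"slide": [0, 0.012, 0], "delta_rot": [0, 0, 0], "fingers": -1}, {"slide": [0, 0, 0], "delta_rot": [0, 0, 0], "fingers": -1}, {"slide": [0, 0, 0], "delta_rot": [0, 0, 0], "fingers": -1}])

```text
time_s: 18.65
tcp_pos: [0.5525, -0.0954, 0.0765]
eef_rot: [179.9, 0.0, -82.3]
contact_force: [-5.6, -0.4, -2.9]
gripper_width: 0.0158
gripper_force: 45.0
```

```bash
python3 go.py; python3 meas.py
```

```text
t 18.65 pos [ 0.5525 -0.0954  0.0765] rot [ 1.7994e+02  1.0000e-02 -8.2280e+01] F [-5.58 -0.4  -2.87] M [0.13 2.19 0.08] w 0.015790464195230395 44.984318017959595
board mm [3.6 2. ]
top [ 56.9 -52.6] [165.8  73.2] 82.9 xmax 90.7 xmin 15.9
side [  53.4 -105.4] [57.  58.5] 89.4 xmax 82.7 xmin 24.3
side [ 53.8 -33.5] [54.1 58.4] 88.7 xmax 83.5 xmin 24.4
```

play_rows(rows=[{"slide": [0, 0.003, 0.01], "delta_rot": [0, 0, 0], "fingers": -1}, {"slide": [0, 0, 0.015], "delta_rot": [0, 0, 0], "fingers": -1}, {"slide": [0, 0, 0.015], "delta_rot": [0, 0, 0], "fingers": -1}, {"slide": [0, 0, 0.015], "delta_rot": [0, 0, 0], "fingers": -1}, {"slide": [0, 0, 0], "delta_rot": [0, 0, 0], "fingers": -1}])

```text
time_s: 19.38
tcp_pos: [0.5525, -0.0957, 0.0686]
eef_rot: [180.0, -0.0, -82.3]
contact_force: [-5.6, -0.8, -1.1]
gripper_width: 0.0157
gripper_force: 45.0
```

```bash
python3 go.py
```

```text
t 19.375 pos [ 0.5525 -0.0957  0.0686] rot [ 1.7998e+02 -1.0000e-02 -8.2260e+01] F [-5.63 -0.81 -1.07] M [-0.4   1.93  0.01] w 0.01571731511309176 44.98520314693451
board mm [3.5 1.7]
```

play_rows(rows=[{"slide": [0, 0.002, 0.014], "delta_rot": [0, 0, 0], "fingers": -1}, {"slide": [0, 0, 0.014], "delta_rot": [0, 0, 0], "fingers": -1}, {"slide": [0, 0, 0.014], "delta_rot": [0, 0, 0], "fingers": -1}, {"slide": [0, 0, 0.012], "delta_rot": [0, 0, 0], "fingers": -1}, {"slide": [0, 0, 0], "delta_rot": [0, 0, 0], "fingers": -1}, {"slide": [0, 0, 0], "delta_rot": [0, 0, 0], "fingers": -1}])

```text
time_s: 20.12
tcp_pos: [0.5524, -0.0957, 0.0605]
eef_rot: [-180.0, -0.0, -82.3]
contact_force: [-5.8, -0.8, -0.8]
gripper_width: 0.0157
gripper_force: 45.0
```

```bash
python3 go.py; python3 meas.py
```

```text
t 20.125 pos [ 0.5524 -0.0957  0.0605] rot [-1.7999e+02 -1.0000e-02 -8.2260e+01] F [-5.77 -0.8  -0.8 ] M [-0.41  1.81  0.04] w 0.015719002547882582 44.98620808124542
board mm [3.5 1.8]
top [ 55.6 -54.7] [165.6  75.4] 82.9 xmax 90.7 xmin 12.8
side [  47.1 -105.4] [56.9 71.1] 89.4 xmax 82.7 xmin 11.6
side [ 48.2 -35.2] [72.8 50.9] 0.7 xmax 84.4 xmin 12.0
```

play_rows(rows=[{"slide": [0, 0.002, 0.006], "delta_rot": [0, 0, 0], "fingers": -1}, {"slide": [0, 0, 0.006], "delta_rot": [0, 0, 0], "fingers": -1}, {"slide": [0, 0, 0.004], "delta_rot": [0, 0, 0], "fingers": -1}, {"slide": [0, 0, 0], "delta_rot": [0, 0, 0], "fingers": -1}, {"slide": [0, 0, 0], "delta_rot": [0, 0, 0], "fingers": -1}])

```text
time_s: 20.85
tcp_pos: [0.5524, -0.0956, 0.06]
eef_rot: [-179.9, -0.0, -82.2]
contact_force: [-10.9, 1.6, 17.4]
gripper_width: 0.0158
gripper_force: 45.0
```

```bash
python3 go.py
```

```text
t 20.85 pos [ 0.5524 -0.0956  0.06  ] rot [-1.7992e+02 -3.0000e-02 -8.2220e+01] F [-10.87   1.65  17.39] M [0.51 4.06 0.  ] w 0.015844220281553516 45.00086188316345
board mm [3.5 1.8]
```

play_rows(rows=[{"slide": [0, 0.004, -0.01], "delta_rot": [0, 0, 0], "fingers": -1}, {"slide": [0, 0, 0], "delta_rot": [0, 0, 0], "fingers": -1}, {"slide": [0, 0, 0], "delta_rot": [0, 0, 0], "fingers": -0.3}, {"slide": [0, 0, 0], "delta_rot": [0, 0, 0], "fingers": -0.3}, {"slide": [0, 0, 0], "delta_rot": [0, 0, 0], "fingers": -0.3}, {"slide": [0, 0, 0], "delta_rot": [0, 0, 0], "fingers": 0}], squeeze=15)

```text
time_s: 21.6
tcp_pos: [0.5516, -0.0957, 0.0595]
eef_rot: [-180.0, -0.0, -82.3]
contact_force: [-0.1, -0.1, -0.0]
gripper_width: 0.0359
gripper_force: 0.0
```

```bash
python3 go.py; python3 meas.py
```

```text
t 21.6 pos [ 0.5516 -0.0957  0.0595] rot [-179.98   -0.    -82.26] F [-0.08 -0.08 -0.01] M [ 0.06 -0.04 -0.04] w 0.03589768653968961 0.0
board mm [2.7 1.9]
top [ 55.7 -53.8] [163.4  75.4] 82.9 xmax 90.7 xmin 12.8
side [  47.1 -105.9] [71.4 57.7] 0.1 xmax 82.7 xmin 11.4
side [ 47.3 -35.2] [50.4 70.7] 88.7 xmax 82.8 xmin 11.5
```

play_rows(rows=[{"slide": [0, 0, -0.05], "delta_rot": [0, 0, 0], "fingers": 0}, {"slide": [0, 0, -0.15], "delta_rot": [0, 0, 0], "fingers": 0}, {"slide": [0, 0, -0.3], "delta_rot": [0, 0, 0], "fingers": 0}, {"slide": [0, 0, -0.4], "delta_rot": [0, 0, 0], "fingers": 0}, {"slide": [-0.4, 0, 0], "delta_rot": [0, 0, 0], "fingers": 0}, {"slide": [-0.4, 0, 0], "delta_rot": [0, 0, 0], "fingers": 0}, {"slide": [-0.4, 0, 0], "delta_rot": [0, 0, 0], "fingers": 0}, {"slide": [-0.4, 0, 0], "delta_rot": [0, 0, 0], "fingers": 0}])

```text
time_s: 22.7
tcp_pos: [0.5187, 0.1439, 0.1954]
eef_rot: [-179.9, 0.0, -82.3]
contact_force: [1.1, 0.0, 0.5]
gripper_width: 0.0437
gripper_force: 0.0
```

play_rows(rows=[{"slide": [-0.4, 0, 0], "delta_rot": [0, 0, 0], "fingers": 0}, {"slide": [-0.4, 0, 0], "delta_rot": [0, 0, 0], "fingers": 0}, {"slide": [0, 0, 0], "delta_rot": [0, 0, 0], "fingers": 0}, {"slide": [0, 0, 0], "delta_rot": [0, 0, 0], "fingers": 0}])

```text
time_s: 23.2
tcp_pos: [0.5026, 0.261, 0.1946]
eef_rot: [180.0, -0.0, -82.2]
contact_force: [0.2, -0.5, -0.2]
gripper_width: 0.0437
gripper_force: 0.0
```

```bash
python3 go.py; python3 meas.py
python3 - <<'E'
from h import *
t=cam("top");s=cam("side")
k=np.zeros((600,800,3),np.uint8)
k[:330]=cv2.resize(t["image"][200:282,225:424],(800,330),interpolation=cv2.INTER_CUBIC)
k[330:,:427]=cv2.resize(s["image"][190:310,230:420],(427,270),interpolation=cv2.INTER_CUBIC)
cv2.imwrite("pics/j.png",k)
E
```

```text
t 23.2 pos [0.5026 0.261  0.1946] rot [ 1.7999e+02 -1.0000e-02 -8.2210e+01] F [ 0.21 -0.52 -0.24] M [ 0.04 -0.06 -0.01] w 0.043742496936671475 0.0
board mm [  2.6 361.9]
top [ 48.7 110.2] [55.7 71.3] 89.7 xmax 84.3 xmin 13.1
top [49.1 39.2] [53.1 70.4] 89.9 xmax 84.3 xmin 13.9
top [ 49.2 -31.1] [53.2 69.6] 89.7 xmax 84.1 xmin 14.3
top [  48.6 -105. ] [52.9 70.6] 89.7 xmax 83.8 xmin 13.1
side [  47.  -106.2] [71.7 56.7] 0.5 xmax 82.7 xmin 11.1
side [ 47.1 -32.3] [71.5 55.7] 0.4 xmax 82.8 xmin 11.5
side [65.  38.9] [35.1 57.4] 0.4 xmax 82.7 xmin 47.6
side [ 47. 111.] [71.5 65.8] 1.0 xmax 82.8 xmin 11.2
```

View pics/j.png

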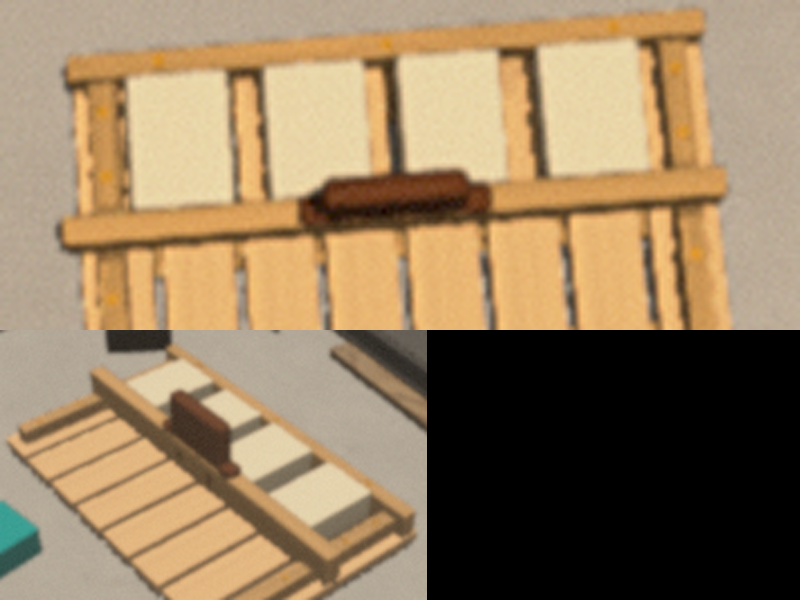

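All four bars are square and flush, with back edges within 0.5 mm of each other. The rail sits centred in both notches and nothing else has moved. Handing in.

```bash
python3 -c "
from plant import r
print(r.close_job())"
```

```text
the job is handed in; nothing more can be done
None
```

The job is handed in at about 23 s, verdict not shown: all four bars look square and flush to the back strip, and the released rail is centred in both notches. I held the row at about 12–18 N in total for over a second, but could not measure the force on each bar.

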